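# Unlock the program selector and change to the ridged key

## Robot

A 6-joint arm with a two-finger parallel gripper is mounted at the origin on the work surface. World frame = base frame: x ahead of the robot, y to its left, z up, the work surface at z = 0. Lengths are in mm, angles in rad, forces in N, time in s.
With the tool pointing down it reaches from about 275 to 1000 mm from the base axis. Payload 8.4 kg.
Tool frame: the origin (TCP) lies midway between the tips of the shut fingers; the grasp point (between the pads) lies 19 mm behind it; z points along the fingers, y is the line along which they close (so a half turn about z gives the same grasp; the last joint's range is limited). The gripper opens to 85 mm and grips with 20 to 120 N. Pads are 22 mm wide; open, the fingers measure 114 mm over their backs; the gripper's body (76 mm by 85 mm) begins 54 mm behind the grasp point. The pads swing forward as they close: fully open they stand 13 mm farther back than shut.
Start: joints at [1.304, 0.353, 1.633, -0, 1.155, -0.002], TCP at [163.571, 603.218, 231.281] pointing down, gripper open.
Joint ranges: [-2.63, 2.63], [-0.92, 2.1], [0.06, 2.66], [-1.3, 4.44], [0, 2.69], [-3.02, 3.02]. Speed limits (rad/s): [2.22, 2.22, 2.79, 3.14, 3.14, 3.14].

## Interface

Orientations are given as [roll, pitch, yaw] about the fixed x, y, z axes, in that order (R = Rz(yaw) Ry(pitch) Rx(roll)).
In Python, from rig import r gives the robot as it stands.
- The arm moves only by the shell command python3 -m inch 'ROWS' [OPENING] [FORCE]. ROWS is JSON, a list that holds one entry, the list of rows, each a list of 6 numbers: the shift along the tool's x, y, z scaled (see below), then the turn, a rotation vector about the tool's x, y, z scaled (see below). In form: [[[tx, ty, tz, wx, wy, wz], ...]]. A call has 1 to 8 rows; each row is the pose to reach, as a shift and turn from the pose commanded when the call began, along the tool's axes at that moment, turning the shorter way round; what a row does not reach only later rows make up. The controller multiplies each number of a shift by 20 cm and each number of a turn by pi rad. A row lasts 1/12 s, in which the tool goes at most 41.7 mm and 7.16 degrees, less where a joint would pass 70% of its speed; a pose out of reach is approached as far as the arm can. A call with a number of a shift or a turn outside -1 to 1 is refused whole. A call with a gripper value outside its range is refused whole. OPENING is the gripper's target within -1 to 1 (fully open at 1, half-way at 0, shut at -1), set as the call begins (- or left out, the last holds). The fingers move at their own pace and stop on an object; FORCE is the grip in N (left out, the last holds). Time passes only in rows, so rows that repeat a pose let the fingers close. It gives the time, the measured TCP pose, the force, the opening and the grip force at its end, in the units of the state.
- r.sense(): the state, without advancing time (a new reading comes with each control period).
- r.grab_frame(name): name is "side" or "top"; returns the picture (480x640x3 uint8, red, green, blue); there is no depth.
- r.camera_info(name): a dict with "K" (3x3 intrinsics, pixels), "rvec" (rotation vector, rad) and "tvec" (3), from world to camera coordinates, as OpenCV has them. Camera axes: x right, y down, z forward; pixel columns grow to the right and rows downward; lengths in mm; the calibration is good to about 2 mm. A picture is of the moment at which its call begins. camera_info takes no time and is no camera call.
- r.sign_off(): hands the job in; it is judged then, once.
The state is a dict: "clock": time; "qpos": joint angles; "qvel": joint speeds; "joint_efforts": joint torques, N m; "eef_pos": TCP position; "tcp_rot": TCP orientation; "contact_force": force on the tool from outside, world axes, zero at the start; "wrist_torque": the same for the moment, N m; "opening": opening from 0.0 (shut) to 1.0 (fully open); "grasp_force": force on a finger pad.
Only numpy, scipy, OpenCV 4.12 (cv2) and the standard library are available. Lean on these libraries where they do the work, as an engineer would, in place of code of your own. Each camera call takes 0.05 s, during which the arm holds its last target. There are 200 camera calls.

## Task

Take the lock key from its stand, push it fully home in the selector's lock and turn it clockwise to on. Then press the ridged program key right down, firmly but gently, so that it latches and the plain key that was latched pops up; press no other key. Leave the lock key in the lock at on and leave the other things on the bench alone.

Things in the scene. Friction and masses are not known exactly. Their poses are not given: they have to be found in the camera images.
- bank: program selector: grey flat-topped casing fixed to the bench, 130 mm (x) by y -140 to +135 mm, 60 mm high; origin under it on the bench, x to its back, y along the row, z up. Five ivory keys at x = 0, y = -36, -2, 32, 66, 100 mm, the lock at y = -98 mm. Key caps are 30 (x) by 20 mm; up, plain tops are 88 mm above the bench, the ridge's top 93 mm
- cell_ridge: the wanted key, the only one with a raised ridge (28 x 6 mm, 5 mm high, along x) on its cap; up at the start: its place in the row (origin at the key's middle on the casing's top, 61 mm above the bench; axes as the casing's)
- key_ridge (a joint): how far that key is down, m, 0 up. A sprung bar interlocks the keys: a key latches 0.010 to 0.025 down and throws out the one latched before; its rigid stop is 2 mm below. This depth differs from unit to unit and key to key and cannot be seen: press until the stop is felt. 3 N at first, up to 9 N on the way; let go too early, it springs up. While the lock is off keys go down 2 to 16 mm and jam
- key_ridge_top (a point): the middle of the top of the ridge of that key (moves with it, straight down). The mechanism is delicate: more than 30 N on the key damages it, so come down slowly, about 10 mm/s, and stop as soon as the force rises above 10 to 12 N
- cell_low: the plain key that is latched down at the start: its place in the row (origin at the key's middle on the casing's top, 61 mm above the bench; axes as the casing's)
- key_low (a joint): how far that key is down, in m: 0 up, 0.010 or more latched
- cell_one: a plain key, up: its place in the row (origin at the key's middle on the casing's top, 61 mm above the bench; axes as the casing's)
- key_one (a joint): how far that key is down, in m: 0 up, 0.010 or more latched
- cell_two: a plain key, up: its place in the row (origin at the key's middle on the casing's top, 61 mm above the bench; axes as the casing's)
- key_two (a joint): how far that key is down, in m: 0 up, 0.010 or more latched
- cell_three: a plain key, up: its place in the row (origin at the key's middle on the casing's top, 61 mm above the bench; axes as the casing's)
- key_three (a joint): how far that key is down, in m: 0 up, 0.010 or more latched
- lock (a joint): turn of the lock's barrel in rad: 0 off (start), 1.1 on (stop), growing clockwise seen from above; it stays where it is left (friction 0.04 N m). The key has some 0.15 rad of play in the slot, so turn it that much further
- lock_mouth (a point): centre of the key slot's mouth in the top of the round steel lock barrel (37 mm across, 66 mm above the bench). The axes turn with the barrel: x along the slot, z up; when off x is the casing's x. The slot is 13.5 x 6.5 mm, 28 mm deep, its rim chamfered by 2 mm
- key_bow (a point): centre of the grip of the loose lock key: black slab 36 mm (x) x 8 mm thick (y) x 42 mm high (z), its centre 53 mm above the tip. 50 g; works either way round. At the start it stands upright in a slot, as wide as the lock's, of a fixed wooden block (50 x 44 x 30 mm high, square with the key), shoulder on the block's top, tip 6 mm above the bench
- key_tip (a point): centre of the lower end of the lock key's steel blade (12 mm in x, 5 mm in y, 24 mm long, its lowest 3 mm narrower; z up). Above the blade is a shoulder 18 x 9 mm, 8 mm high, then the grip. In the lock it is home when the shoulder rests on the barrel: tip 24 mm below the mouth
- screwdriver: a screwdriver lying on the bench; not needed (origin under it)
- wrench: a steel spanner lying on the bench; not needed (origin under it)
- tape_roll: a cardboard tape roll, 96 mm across, 25 mm high; not needed (origin under it)
- tape_measure: a black tape measure, 70 x 65 x 34 mm; not needed (origin under it)
- spray_can: an upright bare-metal spray can, 60 mm across, 180 mm high; not needed (origin under it)
- parts_bin: a blue open bin with bolts, 160 x 110 x 70 mm; not needed (origin under it)
- screw_carton: a cardboard carton, 110 x 70 x 50 mm; not needed (origin under it)
- drill: a cordless drill standing on its battery, about 180 mm high; not needed (origin under it)
Mind the look-alikes: they are no part of the job. Of the things shaped like the part that bears key_bow, the black one is meant.

How it is judged (in metres and radians):
On the way, in this order (a step that is already met when the one before it is completed fails the run):
1. the lock key is fully home in the lock, still off (z of key_tip in the frame of lock_mouth below -0.02 m and horizontal distance between key_tip and lock_mouth below 0.005 m and value of joint lock below 0.5 rad), for 0.05 s.
2. the lock is turned to on (z of key_tip in the frame of lock_mouth below -0.02 m and horizontal distance between key_tip and lock_mouth below 0.005 m and value of joint lock above 0.85 rad), for 0.1 s.
3. the ridged key is latched down and let go, the plain keys are up (value of joint key_ridge above 0.008 m and value of joint each of key_low, key_one, key_two, key_three below 0.002 m and contact force between each of the arm, the fingers and cell_ridge below 0.2 N), for 0.2 s.
At the end, for the whole second after the job is handed in: The ridged key rests latched, 8 mm or more down; all four plain keys are up (within 2 mm); the lock is at on (turned 0.85 rad or more) with the lock key still in it, at least 20 mm deep and upright; all at rest (all of step 2 and value of joint key_ridge above 0.008 m and value of joint each of key_low, key_one, key_two, key_three below 0.002 m and angle between key_tip's own z axis and vertical below 0.2 rad and velocity of joint lock below 0.05 rad/s and velocity of joint key_ridge below 0.01 m/s); the robot touches nothing.
It fails at once if a plain key is pressed (more than 3 N) (contact force between any of the arm, the fingers and cell_low above 3 N or contact force between any of the arm, the fingers and cell_one above 3 N or contact force between any of the arm, the fingers and cell_two above 3 N or contact force between any of the arm, the fingers and cell_three above 3 N or value of joint any of key_one, key_two, key_three above 0.006 m).
It fails at once if the ridged key is pressed harder than 30 N (contact force between any of the arm, the fingers and cell_ridge above 30 N).
It fails at once if another thing on the bench is moved more than 30 mm (distance of any of screwdriver, wrench, tape_roll, tape_measure, spray_can, parts_bin, screw_carton, drill from where it was at the start of the episode above 0.03 m).
It also fails if it takes over 48 s, if anything falls off the work surface, if the arm or the gripper's body presses on something with over 40 N, if the wrist force passes 120 N, or if a joint passes its speed limit or range.

## Working session

There is one attempt and no reset: what is moved stays moved. The work goes in short steps, Python scripts to look and compute and a shell command to move; the robot and the scene stay as the last step left them, time stands still between calls to the robot, and variables do not carry over. Pictures are saved under pics/ and viewed, at most 10 in all, crops included, and the job is handed in when it is done.

```bash
ls; mkdir -p pics; python3 - <<'E'
from rig import r
import cv2
for n in("side","top"):
    cv2.imwrite(f"pics/{n}0.png",r.grab_frame(n)[:,:,::-1]); c=r.camera_info(n); print(n,c)
print(r.sense())
E
```

```text
pics
side {'K': array([[438.84031323,   0.        , 318.50376969],
       [  0.        , 438.84031323, 235.90094898],
       [  0.        ,   0.        ,   1.        ]]), 'rvec': array([ 2.13830174, -0.50958696,  0.27589654]), 'tvec': array([-479.65863081,  226.31662639,  845.90070515])}
top {'K': array([[527.78117659,   0.        , 320.74344984],
       [  0.        , 527.78117659, 244.43949915],
       [  0.        ,   0.        ,   1.        ]]), 'rvec': array([ 2.15670803, -2.10725822,  0.19037711]), 'tvec': array([  13.927364  ,  575.84731561, 1469.0761647 ])}
{'clock': 0.1, 'qpos': array([ 1.30360914e+00,  3.53584953e-01,  1.63406409e+00,  2.96098924e-05,
        1.15520972e+00, -2.40442722e-03]), 'qvel': array([ 9.10919854e-04, -2.20458834e-03, -1.80835106e-03,  1.66049215e-04,
       -1.29416066e-05, -9.65633020e-05]), 'joint_efforts': array([ 1.18269811e-03, -6.06359911e+01, -3.42816961e+01,  1.32723549e-04,
        3.95367388e-03,  1.41432125e-05]), 'eef_pos': array([163.4414535 , 602.80173176, 230.63111831]), 'tcp_rot': array([-3.14032661e+00, -3.01185224e-05,  2.87679790e+00]), 'contact_force': array([ 0.57590152,  0.66570053, -0.17920386]), 'wrist_torque': array([-0.0185421 ,  0.00654217,  0.03985929]), 'grasp_force': 0.0, 'opening': 0.9983655533958641}
```

View pics/side0.png

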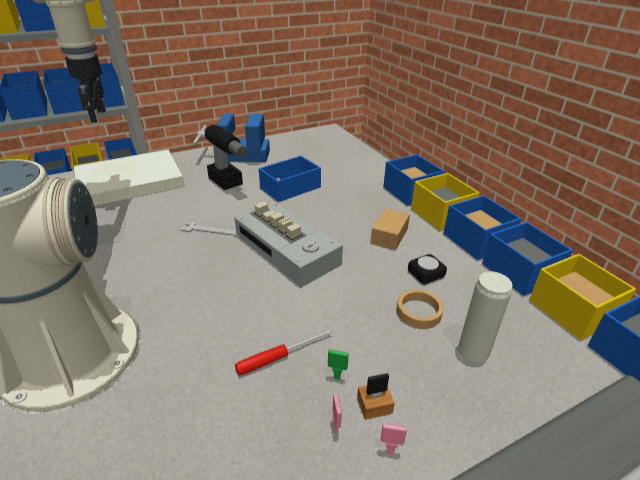

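View pics/top0.png

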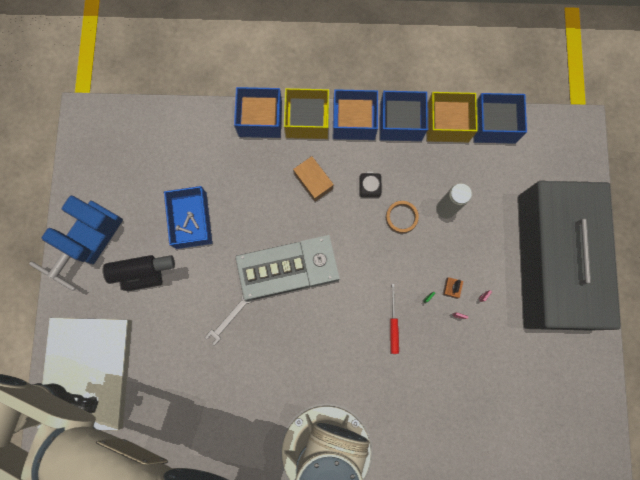

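The side view shows the lock at about (311,246), the key row at (258..292, 207..230) and the black key at (377,383). In the top view the lock is at (320,260), the key at (455,287) and the program keys at (250–298, 264–273). I'll look at enlarged crops next.

```bash
cat > h.py <<'E'
import numpy as np, cv2
from rig import r
def cam(n):
    c=r.camera_info(n); R=cv2.Rodrigues(c["rvec"])[0]; return c["K"],R,c["tvec"],c["rvec"]
def ray(n,uv):
    K,R,t,_=cam(n); d=R.T@np.linalg.inv(K)@np.array([*uv,1.]); return -R.T@t,d/np.linalg.norm(d)
def plane(n,uv,z):
    o,d=ray(n,uv); return o+d*(z-o[2])/d[2]
def tri(uvs):  # dict name->uv
    A=np.zeros((3,3));b=np.zeros(3);rs=[ray(n,u) for n,u in uvs.items()]
    for o,d in rs: P=np.eye(3)-np.outer(d,d);A+=P;b+=P@o
    p=np.linalg.solve(A,b); return p,[np.linalg.norm((np.eye(3)-np.outer(d,d))@(p-o)) for o,d in rs]
def proj(n,p):
    K,R,t,rv=cam(n); return cv2.projectPoints(np.array(p,float).reshape(-1,1,3),rv,t,K,None)[0][:,0]
E
python3 - <<'E'
import cv2,numpy as np
s=cv2.imread("pics/side0.png");t=cv2.imread("pics/top0.png")
def c(i,x,y,w,h): return cv2.resize(i[y:y+h,x:x+w],(400,300),interpolation=cv2.INTER_CUBIC)
cv2.imwrite("pics/m.png",np.vstack([np.hstack([c(s,230,195,120,90),c(s,340,360,80,60)]),np.hstack([c(t,230,225,120,90),c(t,420,265,80,60)])]))
E
```

```text
(no output)
```

View pics/m.png

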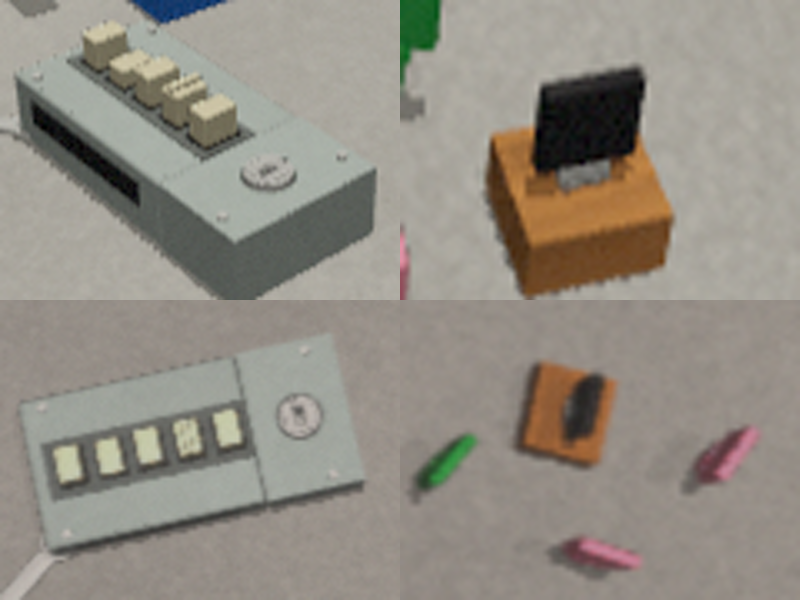

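The ridged key is the one next to the lock (y=-36). The latched key is the fourth from the lock (y=66). Next I'll measure the casing, the lock and the key.

```bash
cat > m1.py <<'E'
from h import *
np.set_printoptions(precision=1,suppress=True)
im={n:cv2.imread(f"pics/{n}0.png") for n in("side","top")}
lk,e=tri({"side":(310.7,246.6),"top":(320,259.5)}); print("lock tri",lk,e, plane("top",(320,259.5),66),plane("side",(310.7,246.6),66))
# casing top corners from contour (top): grey-green casing vs. floor, quad on z=60
hsv=cv2.cvtColor(im["top"],cv2.COLOR_BGR2HSV)
m=((hsv[...,0]>40)&(hsv[...,0]<110)&(hsv[...,1]>8)).astype(np.uint8)*255
roi=np.zeros_like(m);roi[228:308,230:346]=255;m&=roi
m=cv2.morphologyEx(m,cv2.MORPH_OPEN,np.ones((5,5)));m=cv2.morphologyEx(m,cv2.MORPH_CLOSE,np.ones((9,9)))
cs=max(cv2.findContours(m,0,1)[0],key=cv2.contourArea)
print("casing rect",cv2.minAreaRect(cs)); ap=cv2.approxPolyDP(cs,4,True)[:,0];print(ap.tolist())
for p in ap: print(plane("top",p,60)[:2])
# ivory keys
for n,(x,y,w,h) in {"top":(235,250,75,45),"side":(245,195,60,50)}.items():
    hs=cv2.cvtColor(cv2.resize(im[n][y:y+h,x:x+w],None,fx=4,fy=4,interpolation=cv2.INTER_CUBIC),cv2.COLOR_BGR2HSV)
    k=((hs[...,0]>15)&(hs[...,0]<42)&(hs[...,1]>35)&(hs[...,2]>(175 if n=="top" else 170))).astype(np.uint8)*255
    N,l,st,c=cv2.connectedComponentsWithStats(k)
    for i in range(1,N):
        if st[i,4]>100:
            u=(c[i]+.5)/4-.5+[x,y]; print(n,"ivory",u,st[i,4],plane(n,u,88))
# black bow
for n,(x,y,w,h) in {"top":(440,272,30,30),"side":(355,365,45,45)}.items():
    c=cv2.resize(im[n][y:y+h,x:x+w],None,fx=8,fy=8,interpolation=cv2.INTER_CUBIC)
    k=(c.max(2)<70).astype(np.uint8)*255
    N,l,st,ce=cv2.connectedComponentsWithStats(k);i=1+np.argmax(st[1:,4])
    q=cv2.findContours((l==i).astype(np.uint8),0,1)[0][0]
    a=cv2.approxPolyDP(q,8,True)[:,0]; f=lambda p:(np.array(p)+.5)/8-.5+[x,y]
    print(n,"bow",f(ce[i])); 
    for p in a: print("   ",f(p),plane(n,f(p),80))
    hs=cv2.cvtColor(c,cv2.COLOR_BGR2HSV);b=((hs[...,0]>5)&(hs[...,0]<20)&(hs[...,1]>120)).astype(np.uint8)
    q=max(cv2.findContours(b,0,1)[0],key=cv2.contourArea);a=cv2.approxPolyDP(cv2.convexHull(q),8,True)[:,0]
    for p in a: print("   block",f(p),plane(n,f(p),30))
E
python3 m1.py
```

```text
lock tri [530.7  28.1  62.1] [np.float64(0.9935183909524811), np.float64(0.9935183909526399)] [529.2  28.4  66. ] [529.4  23.1  66. ]
casing rect ((286.72564697265625, 267.4595642089844), (44.902854919433594, 95.75957489013672), 77.34745025634766)
[[337, 278], [333, 255], [327, 252], [328, 238], [255, 252], [238, 265], [242, 269], [290, 256], [307, 260], [305, 273], [253, 284], [251, 293], [259, 295]]
[478.4 -20.9]
[543.9  -8.3]
[552.2   9. ]
[592.9   6.9]
[547.3 214.2]
[508.9 260.7]
[497.7 248.8]
[538.2 114.1]
[527.8  65.4]
[490.5  70. ]
[455.9 215.7]
[430.4 220.2]
[425.3 197.5]
top ivory [297.6 262.1] 675 [517.1  90.8  88. ]
top ivory [285.6 265.3] 567 [507.5 123.9  88. ]
top ivory [273.4 267.6] 690 [500.3 157.6  88. ]
top ivory [261.9 270.2] 611 [492.  189.2  88. ]
top ivory [249.5 272.9] 714 [483.9 223.4  88. ]
side ivory [260.8 204.1] 645 [482.3 219.4  88. ]
side ivory [272.5 213.9] 1412 [491.6 162.2  88. ]
side ivory [284.1 218.9] 197 [508.3 128.   88. ]
side ivory [286.1 221.4] 313 [508.2 115.7  88. ]
side ivory [293.2 226.5] 815 [514.6  87.7  88. ]
top bow [456.2 286.1]
    [
[... 233 characters left out ...]
.3 -383.8   30. ]
   block [458.8 296.8] [ 435.7 -372.6   30. ]
   block [444.2 293.7] [ 443.6 -330.8   30. ]
side bow [377.1 383.7]
    [386.9 373.4] [ 478.9 -361.4   80. ]
    [367.9 377.2] [ 447.2 -353.7   80. ]
    [366.1 390.7] [ 431.  -373.8   80. ]
    [367.3 394.2] [ 429.3 -380.1   80. ]
    [386.1 389.7] [ 460.2 -386.5   80. ]
    [388.3 377.2] [ 476.8 -368.5   80. ]
   block [358.1 387.1] [ 444.7 -332.9   30. ]
   block [365.6 385.3] [ 458.1 -335.7   30. ]
   block [386.8 385.9] [ 490.2 -353.2   30. ]
   block [393.4 401.1] [ 483.3 -382.8   30. ]
   block [392.4 409.4] [ 472.8 -394.9   30. ]
   block [361.3 409.4] [ 427.1 -371.9   30. ]
   block [357.2 395.9] [ 434.3 -347.2   30. ]
```

Correction: the top crop puts the ridge on the fourth cap from the left, so it is the second key from the lock (y=-2). The ridged key is at about (508,122), the lock at about (529,26) and the lock key at about (463,-358) with yaw about -0.25.

```bash
cat > go.py <<'E'
import sys,numpy as np
from scipy.spatial.transform import Rotation as Ro
from rig import r
s=r.sense();p=s["eef_pos"];R=Ro.from_euler("xyz",s["tcp_rot"])
x,y,z,yaw=map(float,sys.argv[1:5])
d=R.inv().apply(np.array([x,y,z])-p)/200
w=(R.inv()*Ro.from_euler("xyz",[np.pi,0,yaw])).as_rotvec()/np.pi
print("t",s["clock"],"pos",p.round(1),"rot",s["tcp_rot"].round(3),"op",round(s["opening"],3),"F",s["contact_force"].round(1),"M",s["wrist_torque"].round(2),"grip",round(s["grasp_force"],1))
print("shift",d.round(4),"turn",w.round(4))
E
python3 go.py 463 -358 150 2.89
python3 - <<'E'
from h import *
for n in("side","top"): K,R,t,_=cam(n); print(n,-R.T@t)
E
```

```text
t 0.1 pos [163.4 602.8 230.6] rot [-3.14  -0.     2.877] op 0.998 F [ 0.6  0.7 -0.2] M [-0.02  0.01  0.04] grip 0.0
shift [-2.7029 -4.2441  0.4084] turn [-0.0004 -0.     -0.0042]
side [ 166.73206848 -715.21318073  676.39496149]
top [ 312.00900412   30.17700073 1546.5182217 ]
```

```bash
python3 -m inch '[[[-0.54,-0.85,0,0,0,0],[-0.54,-0.85,0,0,0,0],[-0.54,-0.85,0,0,0,0],[-0.54,-0.85,0,0,0,0],[-0.54,-0.85,0,0,0,0]]]' 0 40
for i in 1 2 ; do :; done
python3 -m inch '[[[-0.54,-0.85,0,0,0,0],[-0.54,-0.85,0,0,0,0],[-0.54,-0.85,0,0,0,0],[-0.54,-0.85,0,0,0,0],[-0.54,-0.85,0,0,0,0]]]'
python3 -m inch '[[[-0.54,-0.85,0,0,0,0],[-0.54,-0.85,0,0,0,0],[-0.54,-0.85,0,0,0,0],[-0.54,-0.85,0,0,0,0],[-0.54,-0.85,0,0,0,0]]]'
python3 -m inch '[[[-0.54,-0.85,0,0,0,0],[-0.54,-0.85,0,0,0,0],[-0.54,-0.85,0,0,0,0],[-0.54,-0.85,0,0,0,0],[-0.54,-0.85,0,0,0,0]]]'
python3 -m inch '[[[-0.54,-0.85,0.2,0,0,0],[-0.54,-0.85,0.2,0,0,0],[-0.54,-0.85,0.2,0,0,0],[-0.54,-0.85,0.2,0,0,0],[-0.54,-0.85,0.2,0,0,0],[-0.54,-0.85,0.2,0,0,0],[-0.54,-0.85,0.2,0,0,0]]]'
python3 go.py 463 -358 130 2.89
```

```text
clock: 0.52
eef_pos: [223.2, 408.0, 230.7]
tcp_rot: [-3.14, -0.0, 2.877]
contact_force: [1.2, -0.7, 0.0]
opening: 0.498
grasp_force: 0.0
clock: 0.93
eef_pos: [282.7, 216.1, 231.1]
tcp_rot: [-3.141, 0.0, 2.877]
contact_force: [1.0, -0.0, -0.2]
opening: 0.498
grasp_force: 0.0
clock: 1.35
eef_pos: [342.8, 23.7, 231.5]
tcp_rot: [-3.142, 0.001, 2.877]
contact_force: [1.0, 1.0, 0.2]
opening: 0.504
grasp_force: 0.0
clock: 1.77
eef_pos: [402.7, -169.0, 231.3]
tcp_rot: [-3.141, 0.0, 2.876]
contact_force: [1.7, 0.7, 0.5]
opening: 0.499
grasp_force: 0.0
clock: 2.35
eef_pos: [461.9, -359.7, 189.8]
tcp_rot: [3.141, -0.002, 2.875]
contact_force: [-1.0, 0.9, -0.6]
opening: 0.498
grasp_force: 0.0
t 2.35 pos [ 461.9 -359.7  189.8] rot [ 3.141e+00 -2.000e-03  2.875e+00] op 0.498 F [-1.   0.9 -0.6] M [ 0.05  0.02 -0.02] grip 0.0
shift [-0.0037  0.0094  0.2992] turn [ 0.0003 -0.0006 -0.0049]
```

Going down to about z=100 and taking a close look.

```bash
python3 -m inch '[[[0,0,0.42,0,0,-0.005],[0,0,0.42,0,0,-0.005],[0,0,0.42,0,0,-0.005],[0,0,0.42,0,0,-0.005],[0,0,0.42,0,0,-0.005]]]'
python3 - <<'E'
from h import *
s=r.grab_frame("side")[:,:,::-1];t=r.grab_frame("top")[:,:,::-1]
tcp=r.sense()["eef_pos"]; print(tcp,proj("side",tcp),proj("top",tcp))
cv2.imwrite("pics/s1.png",s);cv2.imwrite("pics/t1.png",t)
c=lambda i,x,y:cv2.resize(i[y:y+100,x:x+66],(396,600),interpolation=cv2.INTER_CUBIC)
cv2.imwrite("pics/m1.png",np.hstack([c(s,344,320),c(t,420,240)]))
E
```

```text
clock: 2.77
eef_pos: [462.9, -358.3, 109.1]
tcp_rot: [-3.141, 0.001, 2.893]
contact_force: [0.2, 0.2, 1.0]
opening: 0.5
grasp_force: 0.0
[ 463.69279803 -359.09888846  110.05578282] [[379.98422456 363.87486051]] [[461.34850509 284.20034933]]
```

View pics/m1.png

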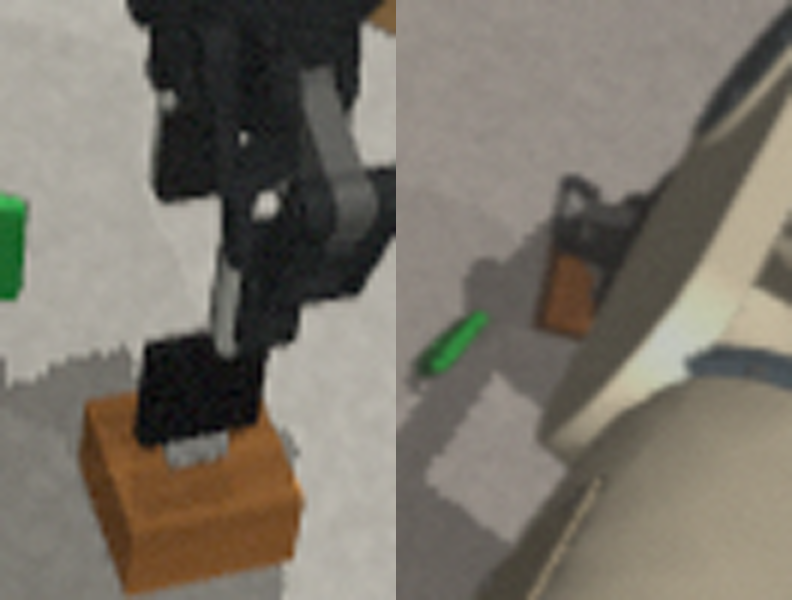

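The side crop shows the open fingers straddling the bow, with the bow's top middle at about (378,377). I'll check the offset and descend.

```bash
python3 - <<'E'
from h import *
a=-.25;ux=np.array([np.cos(a),np.sin(a),0]);uy=np.array([-np.sin(a),np.cos(a),0])
c=np.array([463.,-358,0])
print(proj("side",[c+[0,0,80],c+[0,0,59]-4*uy, c+18*ux+[0,0,80]-4*uy,c-18*ux+[0,0,80]-4*uy]))
E
python3 go.py 463 -358 40 2.89
```

```text
[[377.60321837 375.53028147]
 [377.30086933 385.59289159]
 [388.91729079 375.55701587]
 [367.80833709 379.55492986]]
t 2.8667 pos [ 463.7 -359.1  110.1] rot [-3.14   0.004  2.893] op 0.5 F [-0.6 -0.2  0.2] M [0.01 0.   0.02] grip 0.0
shift [0.0059 0.005  0.3503] turn [-0.0005  0.0011  0.0009]
```

```bash
python3 -m inch '[[[0.004,0,0.1,0,0,0],[0.004,0,0.2,0,0,0],[0.004,0,0.3,0,0,0],[0.004,0,0.345,0,0,0],[0.004,0,0.345,0,0,0]]]'
python3 -m inch '[[[0,0,0,0,0,0],[0,0,0,0,0,0],[0,0,0,0,0,0],[0,0,0,0,0,0],[0,0,0,0,0,0],[0,0,0,0,0,0]]]' -1 40
python3 go.py 463 -358 140 2.89
```

```text
clock: 3.28
eef_pos: [461.3, -358.0, 38.1]
tcp_rot: [3.141, -0.001, 2.893]
contact_force: [-0.4, 1.4, 0.3]
opening: 0.501
grasp_force: 0.0
clock: 3.78
eef_pos: [462.5, -358.6, 39.8]
tcp_rot: [-3.141, 0.002, 2.892]
contact_force: [0.1, 2.7, 7.1]
opening: 0.09
grasp_force: 41.6
t 3.7833 pos [ 462.5 -358.6   39.8] rot [-3.141e+00  2.000e-03  2.892e+00] op 0.09 F [0.1 2.7 7.1] M [ 0.58 -0.12  0.02] grip 41.6
shift [-0.0028  0.0033 -0.5008] turn [-0.0001  0.0007  0.0008]
```

Gripped: the opening of about 7.7 mm matches the slab. Lifting, then moving to above the lock.

```bash
python3 -m inch '[[[0,0,-0.1,0,0,0],[0,0,-0.25,0,0,0],[0,0,-0.45,0,0,0],[0,0,-0.6,0,0,0],[0,0,-0.6,0,0,0]]]'
python3 go.py 529 26 160 3.387
```

```text
clock: 4.2
eef_pos: [464.6, -360.8, 165.4]
tcp_rot: [-3.137, 0.01, 2.893]
contact_force: [1.0, -0.9, -0.3]
opening: 0.088
grasp_force: 40.8
t 4.2 pos [ 464.6 -360.8  165.4] rot [-3.137  0.01   2.893] op 0.088 F [ 1.  -0.9 -0.3] M [ 0.   -0.07  0.04] grip 40.8
shift [0.1651 1.9537 0.0169] turn [-0.0021  0.0027 -0.1574]
```

```bash
python3 -m inch '[[[0.08,0.97,0,0,0,0],[0.08,0.97,0,0,0,0],[0.08,0.97,0,0,0,0],[0.08,0.97,0,0,0,0],[0.08,0.97,0,0,0,0]]]'
python3 -m inch '[[[0.083,0.98,0,0,0,-0.157],[0.083,0.98,0,0,0,-0.157],[0.083,0.98,0,0,0,-0.157],[0.083,0.98,0,0,0,-0.157],[0.083,0.98,0,0,0,-0.157],[0.083,0.98,0,0,0,-0.157],[0.083,0.98,0,0,0,-0.157]]]'
python3 go.py 529 26 125 3.387
```

```text
clock: 4.62
eef_pos: [493.7, -163.5, 158.6]
tcp_rot: [3.141, 0.0, 2.893]
contact_force: [0.2, -0.4, -0.1]
opening: 0.09
grasp_force: 40.8
clock: 5.2
eef_pos: [526.2, 29.2, 158.4]
tcp_rot: [-3.141, 0.0, -2.894]
contact_force: [-0.7, 0.3, -0.1]
opening: 0.093
grasp_force: 40.8
t 5.2 pos [526.2  29.2 158.4] rot [-3.141  0.    -2.894] op 0.093 F [-0.7  0.3 -0.1] M [ 0.03 -0.04 -0.01] grip 40.8
shift [-0.0095 -0.0188  0.1672] turn [-0.0001  0.0001  0.0006]
```

```bash
python3 -m inch '[[[-0.01,-0.015,0.1,0,0,0],[-0.01,-0.015,0.167,0,0,0],[-0.01,-0.015,0.167,0,0,0],[-0.01,-0.015,0.167,0,0,0]]]'
python3 - <<'E'
from h import *
s=r.grab_frame("side")[:,:,::-1];t=r.grab_frame("top")[:,:,::-1]
tcp=r.sense()["eef_pos"]; print(tcp,proj("side",[tcp-[0,0,34]]),proj("side",[[529,26,66.]]))
cv2.imwrite("pics/s2.png",s);cv2.imwrite("pics/t2.png",t)
c=lambda i,x,y,w=66,h=100:cv2.resize(i[y:y+h,x:x+w],(396,600),interpolation=cv2.INTER_CUBIC)
cv2.imwrite("pics/m2.png",np.hstack([c(s,285,185),c(t,290,210)]))
E
python3 go.py 529 26 125 3.387
```

```text
clock: 5.53
eef_pos: [528.0, 24.2, 124.5]
tcp_rot: [3.141, -0.002, -2.899]
contact_force: [-0.1, -0.5, -0.5]
opening: 0.091
grasp_force: 40.8
[529.04543955  24.53148792 125.57302101] [[310.2768135  237.39449085]] [[310.00649436 245.99417247]]
t 5.6333 pos [529.   24.5 125.6] rot [-3.141e+00  1.000e-03 -2.899e+00] op 0.084 F [ 0.4  0.3 -0.7] M [ 0.05 -0.01 -0.01] grip 40.8
shift [-0.0015  0.0072  0.0029] turn [-0.0001  0.0002 -0.0007]
```

View pics/m2.png

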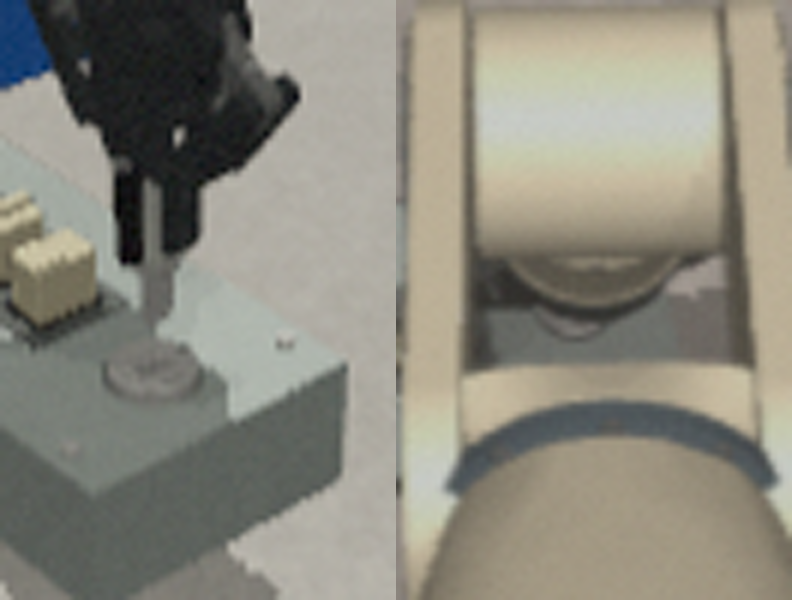

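The side crop shows the blade tip at about (310.3,240.5), horizontally in line with the barrel centre at (310.3,247). The tip sits about 2 px lower than predicted, so I'll take a tighter crop.

```bash
python3 - <<'E'
from h import *
s=cv2.imread("pics/s2.png");b=cv2.imread("pics/side0.png")
c=lambda i:cv2.convertScaleAbs(cv2.resize(i[205:265,290:330],(400,600),interpolation=cv2.INTER_CUBIC),alpha=1.4)
cv2.imwrite("pics/m3.png",np.hstack([c(s),c(b)]))
tcp=np.array([529,24.5,125.6]);a=.2427;ux=np.array([np.cos(a),np.sin(a),0]);uy=np.array([-np.sin(a),np.cos(a),0])
f=lambda p:((proj("side",p)-[290,205]+.5)*10).round(0).tolist()
t=tcp-[0,0,33.8]
print("tip",f([t-6*ux,t+6*ux]),"shoulder top",f([t+[0,0,32]-9*ux-4*uy,t+[0,0,32]+9*ux-4*uy]),"bow bottom",f([t+[0,0,32]-18*ux-4*uy,t+[0,0,32]+18*ux-4*uy]))
E
```

```text
tip [[188.0, 338.0], [228.0, 319.0]] shoulder top [[188.0, 235.0], [249.0, 206.0]] bow bottom [[157.0, 249.0], [279.0, 192.0]]
```

View pics/m3.png

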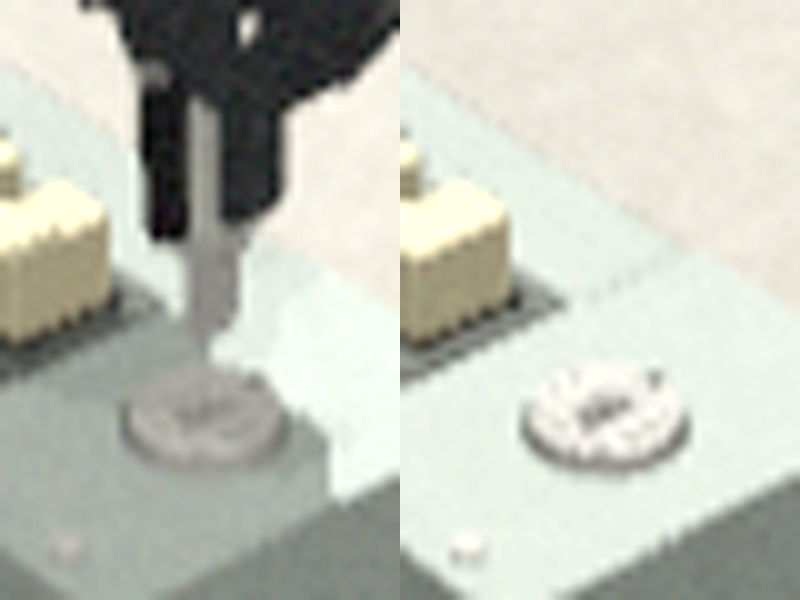

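The bow and tip match the prediction to within about 1 px, so the key has not slipped. The slot centre at (310.5,245.8) together with the top view puts the lock at about (530,28). I'll descend there and watch the force.

```bash
python3 go.py 530 28 103 -2.897; python3 -m inch '[[[-0.009,0.016,0.05,0,0,0],[-0.009,0.016,0.1,0,0,0],[-0.009,0.016,0.113,0,0,0],[-0.009,0.016,0.113,0,0,0]]]'; python3 -m inch '[[[0,0,0.01,0,0,0],[0,0,0.015,0,0,0],[0,0,0.02,0,0,0],[0,0,0.025,0,0,0],[0,0,0.03,0,0,0],[0,0,0.03,0,0,0]]]'; python3 go.py 530 28 76 -2.897
```

```text
t 5.6333 pos [529.   24.5 125.6] rot [-3.141e+00  1.000e-03 -2.899e+00] op 0.084 F [ 0.4  0.3 -0.7] M [ 0.05 -0.01 -0.01] grip 40.8
shift [-0.0087  0.0157  0.1129] turn [-0.0001  0.0002 -0.0005]
clock: 5.97
eef_pos: [528.8, 28.9, 101.1]
tcp_rot: [3.141, -0.002, -2.897]
contact_force: [0.4, -0.5, -1.0]
opening: 0.087
grasp_force: 40.8
clock: 6.47
eef_pos: [529.9, 29.0, 96.6]
tcp_rot: [3.141, 0.0, -2.898]
contact_force: [-1.8, 2.0, 3.0]
opening: 0.089
grasp_force: 41.4
t 6.4667 pos [529.9  29.   96.6] rot [ 3.141  0.    -2.898] op 0.089 F [-1.8  2.   3. ] M [ 0.49  0.17 -0.03] grip 41.4
shift [ 0.0008 -0.005   0.1028] turn [ 0.0001  0.0001 -0.0002]
```

A chamfer contact is pushing the key toward casing +y and -x. Shifting about 1 mm that way and continuing.

```bash
python3 -m inch '[[[0.003,0.006,0,0,0,0],[0.003,0.006,0.005,0,0,0],[0.003,0.006,0.01,0,0,0],[0.003,0.006,0.015,0,0,0],[0.003,0.006,0.02,0,0,0],[0.003,0.006,0.02,0,0,0]]]'; python3 go.py 530 28 76 -2.897
```

```text
clock: 6.97
eef_pos: [528.6, 29.8, 91.9]
tcp_rot: [3.142, -0.001, -2.897]
contact_force: [0.3, -0.2, -0.1]
opening: 0.088
grasp_force: 40.8
t 6.9667 pos [528.6  29.8  91.9] rot [ 3.142e+00 -1.000e-03 -2.897e+00] op 0.088 F [ 0.3 -0.2 -0.1] M [-0.03  0.03 -0.  ] grip 40.8
shift [-0.0045 -0.0104  0.0796] turn [ 0.     -0.0002 -0.0001]
```

It is free and in the slot (tip about 8 mm below the mouth). Continuing down.

```bash
python3 -m inch '[[[0,0,0.015,0,0,0],[0,0,0.03,0,0,0],[0,0,0.045,0,0,0],[0,0,0.055,0,0,0],[0,0,0.065,0,0,0],[0,0,0.07,0,0,0],[0,0,0.07,0,0,0]]]'; python3 -m inch '[[[0,0,0.005,0,0,0],[0,0,0.01,0,0,0],[0,0,0.013,0,0,0],[0,0,0.016,0,0,0],[0,0,0.016,0,0,0]]]'; python3 go.py 530 28 76 -2.897
```

```text
clock: 7.55
eef_pos: [528.7, 29.8, 78.0]
tcp_rot: [3.142, -0.0, -2.897]
contact_force: [0.3, -0.2, -0.7]
opening: 0.087
grasp_force: 40.8
clock: 7.97
eef_pos: [529.0, 29.9, 75.8]
tcp_rot: [-3.142, 0.0, -2.897]
contact_force: [-2.3, -0.8, 8.8]
opening: 0.086
grasp_force: 42.4
t 7.9667 pos [529.   29.9  75.8] rot [-3.142  0.    -2.897] op 0.086 F [-2.3 -0.8  8.8] M [-0.08  0.49  0.03] grip 42.4
shift [-0.0026 -0.0102 -0.0011] turn [-0.      0.0001 -0.0001]
```

Home (8.8 N at z 75.8). Turning clockwise (+z of the tool).

```bash
python3 -m inch '[[[0,0,-0.003,0,0,0.025],[0,0,-0.003,0,0,0.05],[0,0,-0.003,0,0,0.075],[0,0,-0.003,0,0,0.1],[0,0,-0.003,0,0,0.125],[0,0,-0.003,0,0,0.15],[0,0,-0.003,0,0,0.175],[0,0,-0.003,0,0,0.2]]]'; python3 go.py 529 30 76 2.14
```

```text
clock: 8.63
eef_pos: [529.1, 30.6, 76.0]
tcp_rot: [3.14, 0.0, 2.753]
contact_force: [-0.0, 5.6, 1.4]
opening: 0.087
grasp_force: 41.1
t 8.6333 pos [529.1  30.6  76. ] rot [3.14  0.    2.753] op 0.087 F [-0.   5.6  1.4] M [0.98 0.04 0.04] grip 41.1
shift [-0.0009 -0.003  -0.0002] turn [ 4.000e-04 -1.000e-04  1.952e-01]
```

```bash
python3 -m inch '[[[0.002,0.004,0,0,0,0.025],[0.002,0.004,0,0,0,0.05],[0.002,0.004,0,0,0,0.075],[0.002,0.004,0,0,0,0.1],[0.002,0.004,0,0,0,0.125],[0.002,0.004,0,0,0,0.15],[0.002,0.004,0,0,0,0.175],[0.002,0.004,0,0,0,0.195]]]';python3 -m inch '[[[0,0,0,0,0,0.005],[0,0,0,0,0,0.01],[0,0,0,0,0,0.01]]]'; python3 go.py 529 30 76 2.14
```

```text
clock: 9.3
eef_pos: [529.2, 31.1, 76.0]
tcp_rot: [3.14, 0.0, 2.141]
contact_force: [0.9, 2.1, 1.2]
opening: 0.089
grasp_force: 41.0
clock: 9.55
eef_pos: [529.3, 31.0, 76.0]
tcp_rot: [3.141, 0.0, 2.114]
contact_force: [1.0, 2.9, 2.1]
opening: 0.092
grasp_force: 41.1
t 9.55 pos [529.3  31.   76. ] rot [3.141 0.    2.114] op 0.092 F [1.  2.9 2.1] M [ 0.66 -0.21  0.04] grip 41.1
shift [-0.0038 -0.0038 -0.0002] turn [ 0.0003  0.0001 -0.0083]
```

```bash
python3 -m inch '[[[0,0,0,0,0,0.01],[0,0,0,0,0,0.02],[0,0,0,0,0,0.02]]]'; python3 go.py 529 30 76 2.14;python3 -m inch '[[[0,0,0,0,0,0.01],[0,0,0,0,0,0.02],[0,0,0,0,0,0.02]]]'; python3 go.py 529 30 76 2.14
```

```text
clock: 9.8
eef_pos: [529.3, 31.0, 76.0]
tcp_rot: [3.141, 0.0, 2.051]
contact_force: [1.8, 4.4, 2.3]
opening: 0.09
grasp_force: 41.2
t 9.8 pos [529.3  31.   76. ] rot [3.141 0.    2.051] op 0.09 F [1.8 4.4 2.3] M [ 0.77 -0.26  0.23] grip 41.2
shift [-0.0038 -0.0035 -0.0002] turn [ 0.0003  0.0001 -0.0284]
clock: 10.05
eef_pos: [529.5, 30.8, 75.9]
tcp_rot: [3.14, 0.001, 1.989]
contact_force: [2.9, 2.3, 0.9]
opening: 0.087
grasp_force: 41.3
t 10.05 pos [529.5  30.8  75.9] rot [3.140e+00 1.000e-03 1.989e+00] op 0.087 F [2.9 2.3 0.9] M [ 0.59 -0.53  0.32] grip 41.3
shift [-0.0028 -0.0038 -0.0003] turn [ 0.0004  0.0002 -0.0482]
```

The stop is felt. Relaxing the twist, releasing and lifting.

```bash
python3 -m inch '[[[0,0,0,0,0,-0.015],[0,0,0,0,0,-0.03],[0,0,0,0,0,-0.03]]]';python3 -m inch '[[[0,0,0,0,0,0],[0,0,0,0,0,0],[0,0,0,0,0,0],[0,0,0,0,0,0]]]' -0.5;python3 -m inch '[[[0,0,-0.1,0,0,0],[0,0,-0.3,0,0,0],[0,0,-0.5,0,0,0],[0,0,-0.6,0,0,0],[0,0,-0.6,0,0,0]]]'
python3 go.py 540 120 150 3.387
python3 - <<'E'
from h import *
s=r.grab_frame("side")[:,:,::-1];t=r.grab_frame("top")[:,:,::-1]
cv2.imwrite("pics/s3.png",s);cv2.imwrite("pics/t3.png",t)
cv2.imwrite("pics/m4.png",cv2.resize(s[170:270,240:340],(600,600),interpolation=cv2.INTER_CUBIC))
E
```

```text
clock: 10.3
eef_pos: [529.3, 30.9, 75.9]
tcp_rot: [3.141, 0.0, 2.086]
contact_force: [2.4, 3.9, 2.8]
opening: 0.088
grasp_force: 41.2
clock: 10.63
eef_pos: [528.2, 30.5, 75.4]
tcp_rot: [-3.14, -0.0, 2.082]
contact_force: [-0.3, 0.7, -0.5]
opening: 0.248
grasp_force: 0.0
clock: 11.05
eef_pos: [531.4, 30.7, 200.5]
tcp_rot: [3.135, 0.003, 2.082]
contact_force: [1.4, -0.3, 0.3]
opening: 0.25
grasp_force: 0.0
t 11.05 pos [531.4  30.7 200.5] rot [3.135e+00 3.000e-03 2.082e+00] op 0.25 F [ 1.4 -0.3  0.3] M [ 0.02 -0.05  0.08] grip 0.0
shift [0.3692 0.2539 0.253 ] turn [ 0.0011  0.0023 -0.4155]
```

View pics/m4.png

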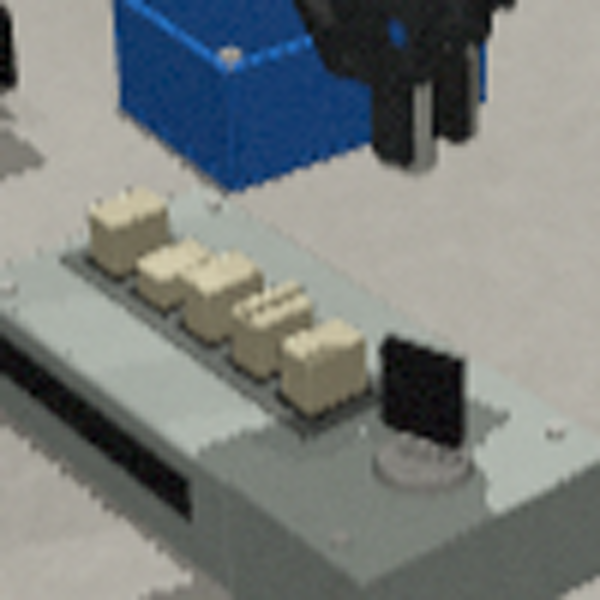

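The lock key stands in the lock, turned; all keys are otherwise unchanged. From the lock position of about (529,30.3), the ridge should be at about (506,123). I'll shut the fingers with the pad width along the row and go above it.

```bash
python3 go.py 506.3 123.2 140 1.813;
```

```text
t 11.15 pos [528.9  30.6 196.2] rot [3.140e+00 1.000e-03 2.082e+00] op 0.247 F [-1.2 -0.6 -0.2] M [-0.    0.04  0.01] grip 0.0
shift [0.4592 0.1274 0.2807] turn [0.0004 0.0002 0.0855]
```

```bash
python3 -m inch '[[[0.2,0.06,0,0,0,0.04],[0.46,0.127,0.0,0,0,0.085],[0.46,0.127,0.1,0,0,0.085],[0.46,0.127,0.28,0,0,0.085],[0.46,0.127,0.28,0,0,0.085],[0.46,0.127,0.28,0,0,0.085],[0.46,0.127,0.28,0,0,0.085]]]' -1 40; python3 - <<'E'
from h import *
s=r.grab_frame("side")[:,:,::-1]; cv2.imwrite("pics/m5.png",cv2.resize(s[160:260,240:340],(600,600),interpolation=cv2.INTER_CUBIC))
E
python3 go.py 506.3 123.2 100 1.813
```

```text
clock: 11.73
eef_pos: [505.8, 122.9, 139.7]
tcp_rot: [-3.14, 0.0, 1.815]
contact_force: [-0.4, 0.2, 0.6]
opening: -0.003
grasp_force: 0.0
t 11.7833 pos [506.5 122.9 140.4] rot [3.141 0.    1.814] op 0.002 F [ 0.8 -0.1  0.4] M [0.03 0.04 0.07] grip 0.0
shift [ 0.0016 -0.0006  0.2021] turn [0.0001 0.     0.0004]
```

View pics/m5.png

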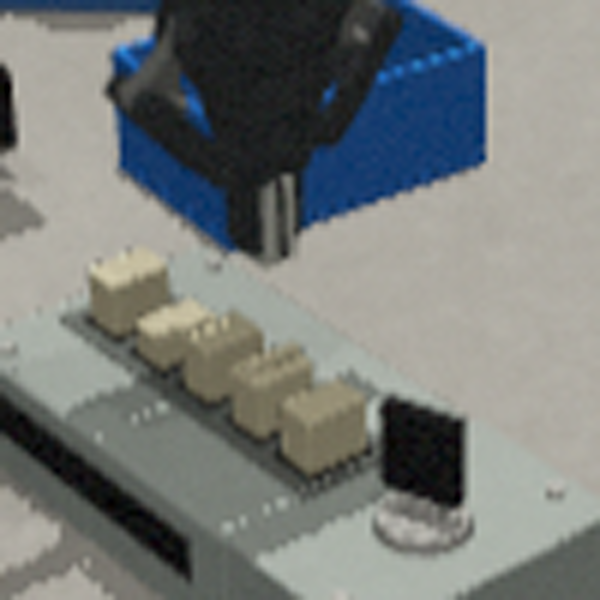

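The shut fingers at crop (265,255) are directly above the ridged key at (272,365). Coming down, then slowly.

```bash
python3 -m inch '[[[0,0,0.06,0,0,0],[0,0,0.12,0,0,0],[0,0,0.17,0,0,0],[0,0,0.2,0,0,0],[0,0,0.21,0,0,0],[0,0,0.21,0,0,0]]]'; python3 -m inch '[[[0,0,0.004,0,0,0],[0,0,0.008,0,0,0],[0,0,0.012,0,0,0],[0,0,0.016,0,0,0],[0,0,0.02,0,0,0],[0,0,0.024,0,0,0],[0,0,0.028,0,0,0],[0,0,0.032,0,0,0]]]'; python3 -m inch '[[[0,0,0.004,0,0,0],[0,0,0.008,0,0,0],[0,0,0.012,0,0,0],[0,0,0.016,0,0,0],[0,0,0.02,0,0,0]]]'
```

```text
clock: 12.28
eef_pos: [506.0, 123.1, 97.7]
tcp_rot: [-3.141, 0.0, 1.815]
contact_force: [-0.3, -0.8, 0.2]
opening: -0.003
grasp_force: 0.0
clock: 12.95
eef_pos: [506.0, 123.5, 91.4]
tcp_rot: [3.141, -0.0, 1.815]
contact_force: [-0.8, -0.3, 2.2]
opening: 0.003
grasp_force: 1.2
clock: 13.37
eef_pos: [506.0, 123.4, 87.4]
tcp_rot: [3.141, -0.0, 1.815]
contact_force: [-1.0, -0.0, 5.0]
opening: 0.0
grasp_force: 2.6
```

```bash
python3 -m inch '[[[0,0,0.004,0,0,0],[0,0,0.008,0,0,0],[0,0,0.012,0,0,0],[0,0,0.016,0,0,0]]]'|grep -E "pos|contact"; python3 -m inch '[[[0,0,0.004,0,0,0],[0,0,0.008,0,0,0]]]'|grep -E "pos|contact"
```

```text
eef_pos: [506.0, 123.4, 84.2]
contact_force: [-0.9, 0.2, 4.7]
eef_pos: [506.0, 123.4, 82.5]
contact_force: [-0.1, 0.9, 3.9]
```

```bash
python3 -m inch '[[[0,0,0.004,0,0,0],[0,0,0.008,0,0,0]]]'|grep -E "pos|contact"
```

```text
eef_pos: [506.0, 123.4, 80.8]
contact_force: [-0.1, 0.5, 2.7]
```

```bash
python3 -m inch '[[[0,0,0.004,0,0,0],[0,0,0.008,0,0,0]]]'|grep -E "pos|contact";python3 -m inch '[[[0,0,0.004,0,0,0],[0,0,0.008,0,0,0]]]'|grep -E "pos|contact"
```

```text
eef_pos: [505.9, 123.4, 79.2]
contact_force: [-1.0, -0.0, 4.8]
eef_pos: [505.9, 123.4, 77.7]
contact_force: [-0.2, 0.3, 4.8]
```

```bash
python3 -m inch '[[[0,0,0.004,0,0,0],[0,0,0.008,0,0,0]]]'|grep -E "pos|contact"
```

```text
eef_pos: [506.1, 123.5, 76.9]
contact_force: [-6.6, -1.3, 24.7]
```

The stop is felt at about 15.5 mm down. Backing off.

```bash
python3 -m inch '[[[0,0,-0.015,0,0,0],[0,0,-0.04,0,0,0],[0,0,-0.1,0,0,0],[0,0,-0.3,0,0,0],[0,0,-0.6,0,0,0],[0,0,-0.6,0,0,0],[0,0,-0.6,0,0,0]]]'; python3 - <<'E'
from h import *
s=r.grab_frame("side")[:,:,::-1]; cv2.imwrite("pics/m6.png",cv2.resize(s[160:260,240:340],(600,600),interpolation=cv2.INTER_CUBIC))
E
```

```text
clock: 15.12
eef_pos: [508.5, 124.0, 200.7]
tcp_rot: [3.134, 0.0, 1.815]
contact_force: [0.8, 0.8, 0.4]
opening: 0.0
grasp_force: 0.0
```

View pics/m6.png

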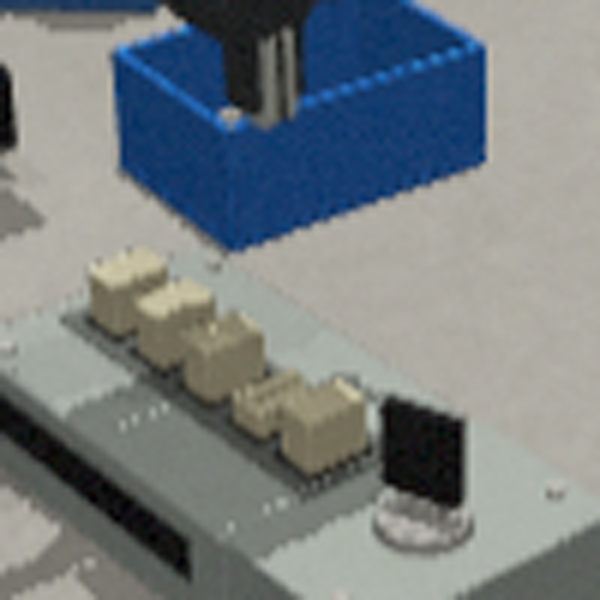

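The ridged key at crop (268,405) is latched low, the previously latched key at (175,320) has popped up, and the lock key is still seated. Letting it settle, then handing in.

```bash
python3 -m inch '[[[0,0,0,0,0,0],[0,0,0,0,0,0],[0,0,0,0,0,0],[0,0,0,0,0,0]]]' >/dev/null; python3 -c "
from rig import r
print(r.sign_off())"
```

```text
the job is handed in; nothing more can be done
None
```

The job is handed in, with no verdict returned. In the last picture the lock key is home in the lock at on, the ridged key is latched down and the plain key is back up; peak force read was about 25 N, under the 30 N limit but above the 10–12 N target.

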